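# Check a bench scale with the weight that suits the bottle

### The job

Check the bench scale nearest you: lift the bottle off its pan onto the steel riser, upright beside the other bottle, and with the pan empty press the scale's key fully to zero it. Then gently set the matching steel check weight upright and centred on the pan (large weight if the tall bottle was on the pan, small weight if the short one was), let go, and once it has settled press the key again. Leave the weight standing there and the other bottle, other weight and loose things where they are, and never knock the pan down to its stop.

Things in the scene. Friction and masses are not known exactly. Their poses are not given: they have to be found in the camera images.
- scale: Fixed grey and white bench scale, 250 mm deep (x) and 170 mm wide (y). Origin at the centre of its underside, x points away from its front. The white rear housing is 46 mm high; the low front deck (from x = -125 to -47 mm) is 30 mm high and carries a dark display at y = +30 mm and the round key.
- pan_centre (a point): Centre of the top face of the scale's round steel pan (120 mm across, 6 mm thick, engraved rings 40 and 80 mm across), 64 mm above the bench when unloaded and 48 mm behind the scale's origin; it moves with the pan.
- pan (a joint): How far the sprung pan is pressed down (m): 0 unloaded, stop at 0.010; about 2500 N/m, so the weights and bottles press it down 0.5 to 2.5 mm.
- key_top (a point): Centre of the top of the scale's round grey push key, 32 mm across, 140 mm in front of the pan's centre and 48 mm to the right of the scale's middle line; pressed straight down.
- key (a joint): Travel of the key (m): 0 up, 0.006 fully down (about 5 N); springs back.
- riser: Fixed bent-steel riser, a low step 240 mm (its x) by 100 mm (its y) with a flat top 64 mm above the bench, standing to the left or right of the scale. Origin at the centre of its underside, on the bench. One bottle waits on its far (+x) half; the near half is free.
- mat: Fixed black rubber mat 240 x 100 x 4 mm on the other side of the scale, where the two weights stand about 130 mm apart. Origin at the centre of its underside.
- tall_bottle: Tall sample bottle with screw cap, 62 mm diameter, 100 mm high (cap 50 mm diameter on the top 16 mm), about 0.45 kg. Origin at the centre of its underside, z up. At the start on the pan or on the riser.
- short_bottle: Short sample bottle with screw cap, 54 mm diameter, 80 mm high (cap 44 mm diameter on the top 16 mm), about 0.22 kg. Origin at the centre of its underside, z up. At the start where the tall one is not: on the riser or on the pan.
- large_weight: Large steel check weight, about 0.55 kg: cylinder 60 mm diameter up to 58 mm, shoulder to 68 mm, neck, and on top a knob 36 mm diameter from 79 to 96 mm. Origin at the centre of its underside, z up. Stands on the mat.
- small_weight: Small steel check weight, about 0.25 kg: cylinder 44 mm diameter up to 38 mm, shoulder to 45 mm, neck, and on top a knob 28 mm diameter from 54 to 70 mm. Origin at the centre of its underside, z up. Stands on the mat.
- tape_roll: Bystander: roll of tape lying flat, 98 mm across, 18 mm high, on the left.
- screwdriver: Bystander: screwdriver 174 mm long lying on the left.
- timer: Bystander: small timer 62 x 68 x 22 mm at the right rear.
Not all that is in view belongs to the job. Leave any purple look-alike of the large_weight alone.

How it is judged:
By the outcome, as a careful person would: the job done as asked, in the order asked, and still so for the second after the job is handed in, with the robot touching nothing.
It also fails if it takes over 69 s, if anything falls off the work surface, if the arm or the gripper's body presses on something with over 40 N, if the wrist force passes 120 N, or if a joint passes its speed limit or range.

### The arm

A 6-joint arm with a two-finger parallel gripper is mounted at the origin on a cart in front of the work surface, level with it; the furniture and walls round the work are solid. World frame = base frame: x ahead of the robot, y to its left, z up, the work surface at z = 0. Lengths are in m, angles in degrees, forces in N, time in s.
With the tool pointing down it reaches from about 0.35 to 0.8 m from the base axis. Payload 7.3 kg.
Tool frame: the origin (TCP) lies midway between the tips of the shut fingers; the grasp point (between the pads) lies 19 mm behind it; z points along the fingers, y is the line along which they close (so a half turn about z gives the same grasp; the last joint's range is limited). The gripper opens to 85 mm and grips with 20 to 120 N. Pads are 22 mm wide; open, the fingers measure 114 mm over their backs; the gripper's body (76 mm by 85 mm) begins 54 mm behind the grasp point. The pads swing forward as they close: fully open they stand 13 mm farther back than shut.
Start: joints at [-83.136, 19.595, 87.324, -0, 73.075, -8.365], TCP at [0.138, -0.507, 0.231] pointing down, gripper open.
Joint ranges: [-145.02, 145.02], [-44.19, 115.74], [2.07, 154.8], [-57.11, 237.11], [16.16, 152.29], [-177.93, 177.93]. Speed limits (degrees/s): [147.25, 147.25, 180, 180, 180, 180].

### API

Orientations are given as a 3x3 rotation matrix whose columns are the frame's x, y, z axes.
In Python, from plant import r, viewer gives the robot as it stands.
- The arm moves only by the shell command python3 -m handwheel 'ROWS' [FORCE]. ROWS is JSON, a list of rows, each a list of 3 entries, a list of its own where there are three numbers: the opening, from -1 (shut) to 1 (fully open), then the shift along the world's x, y, z in cm, then the turn about the world's z in degrees. In form: [[gripper, [x, y, z], twist], ...]. A call has 1 to 10 rows; each row is the pose to reach, as a shift and turn from the pose commanded when the call began; what a row does not reach only later rows make up. A row lasts 1/10 s, in which the tool goes at most 50 mm and 8.59 degrees, less where a joint would pass 70% of its speed; a pose out of reach is approached as far as the arm can. A call with a gripper value outside its range is refused whole. The fingers move at their own pace and stop on an object; FORCE is the grip in N (left out, the last holds). Time passes only in rows, so rows that repeat a pose let the fingers close. It gives the time, the measured TCP pose, the force, the opening and the grip force at its end, in the units of the state.
- r.state(): the state, without advancing time (a new reading comes with each control period).
- viewer.get_image(name): name is "side" or "top" or "wrist"; returns the picture (384x512x3 uint8, red, green, blue); there is no depth.
- viewer.calibration(name): a dict with "fx", "fy", "cx", "cy" (pixels), "origin" and "rotation" of the camera in the world; the wrist camera has in their place "hand_eye" (4x4, takes a point from camera to tool coordinates, whose origin is the TCP and whose axes are the flange's). Camera axes: x right, y up, looking along -z (the intrinsics and any distortion apply to the point x, -y, -z); pixel columns grow to the right and rows downward; lengths in m; the calibration is good to about 2 mm. A picture is of the moment at which its call begins: read the wrist's pose just before it. calibration takes no time and is no camera call.
- r.finish_job(): hands the job in; it is judged then, once.
Trained networks look in the newest picture that a camera, given by its name, has taken for a name from the list of things; names that differ only in an ending like _2 or _b are one class to them, and where a whole thing is asked for, a point or a joint stands for the part that bears it (a point fixed in the world has none). Each returns a list of dicts, best first, with "score" (0 to 1); they miss things now and then, are a little off and sometimes report something else, mostly with a low value. They report only what shows in the picture. A call takes as long as a camera call. They do not tell look-alikes from the thing itself.
- viewer.outline_of(camera, target): "region" (384x512 bool, what is visible of it).
- viewer.tip_of(camera, target): "at" ([x, y, z] in m, in the coordinates of the camera as it stood for that picture, good to about 4 mm: a listed point, or the origin of a listed thing).
The state is a dict: "time": time; "joint_positions": joint angles; "joint_vel": joint speeds; "effort": joint torques, N m; "tcp_pos": TCP position; "orientation": TCP orientation; "contact_force": force on the tool from outside, world axes, zero at the start; "torque": the same for the moment, N m; "width": finger opening in m; "gripper_force": force on a finger pad.
Only numpy, scipy, OpenCV 4.12 (cv2) and the standard library are available. Lean on these libraries where they do the work, as an engineer would, in place of code of your own. Each camera call takes 0.05 s, during which the arm holds its last target. There are 200 camera calls.

## Working session

There is one attempt and no reset: what is moved stays moved. The work goes in short steps, Python scripts to look and compute and a shell command to move; the robot and the scene stay as the last step left them, time stands still between calls to the robot, and variables do not carry over. Pictures are saved under pics/ and viewed, at most 12 in all, crops included, and the job is handed in when it is done.

```bash
ls; mkdir -p pics
cat > h.py <<'E'
import numpy as np, cv2
from plant import r, viewer
def toworld(cam,p,st=None):
    c=viewer.calibration(cam); p=np.array(p)
    if 'origin' in c: return np.array(c['rotation'])@p+np.array(c['origin'])
    H=np.array(c['hand_eye']); q=H[:3,:3]@p+H[:3,3]
    return np.array(st['orientation'])@q+np.array(st['tcp_pos'])
def ray(cam,u,v,z,st=None):
    c=viewer.calibration(cam)
    d=np.array([(u-c['cx'])/c['fx'],-(v-c['cy'])/c['fy'],-1.])
    o=toworld(cam,[0,0,0],st); d=toworld(cam,d,st)-o
    return o+d*(z-o[2])/d[2]
def save(im,n): cv2.imwrite('pics/'+n,im[:,:,::-1])
E
python3 - <<'E'
from h import *
print({k:v for k,v in r.state().items() if k!='effort'})
for c in ('side','top'):
    im=viewer.get_image(c); save(im,c+'0.png'); print(c,{k:np.round(v,3).tolist() if not isinstance(v,str) else v for k,v in viewer.calibration(c).items()})
    for t in ['scale','pan_centre','key_top','riser','mat','tall_bottle','short_bottle','large_weight','small_weight']:
        for d in viewer.tip_of(c,t)[:3]: print(c,t,round(d['score'],2),np.round(toworld(c,d['at']),3))
a=cv2.imread('pics/top0.png');b=cv2.imread('pics/side0.png')
print(r.state()['time'])
E
```

```text
pics
{'time': 0.0, 'joint_positions': array([-8.31368043e+01,  1.96362513e+01,  8.73776153e+01,  1.70680486e-03,
        7.30737269e+01, -8.36625855e+00]), 'joint_vel': array([-0.0011223 , -0.05199903, -0.03186563, -0.00050555,  0.03273096,
       -0.00216962]), 'tcp_pos': array([ 0.13788245, -0.50615851,  0.23062529]), 'orientation': array([[ 9.64883886e-01,  2.62676728e-01, -1.54394825e-04],
       [ 2.62676654e-01, -9.64882719e-01,  1.52124458e-03],
       [ 2.50622649e-04, -1.50838029e-03, -9.99998831e-01]]), 'contact_force': array([-0.06730351,  0.15416703, -0.20763209]), 'torque': array([-0.00286914,  0.04570356,  0.05627923]), 'gripper_force': 0.0, 'width': 0.08522396459386182}
side {'fx': 443.023, 'fy': 443.023, 'cx': 254.151, 'cy': 192.838, 'origin': [-0.102, 0.913, 0.92], 'rotation': [[-0.73, 0.429, -0.532], [-0.683, -0.449, 0.576], [0.009, 0.784, 0.621]]}
side scale 0.82 [ 0.572  0.114 -0.002]
side pan_centre 0.77 [0.621 0.111 0.064]
side key_top 0.42 [ 0.604 -0.172  0.067]
side key_top 0.4 [0.481 0.057 0.058]
side key_top 0.16 [ 0.629  0.479 -0.   ]
side riser 0.59 [ 0.53
[... 403 characters left out ...]
': 365.391, 'fy': 365.391, 'cx': 256.154, 'cy': 191.772, 'origin': [0.543, 0.158, 1.199], 'rotation': [[0.021, 0.997, -0.069], [-1.0, 0.021, 0.01], [0.012, 0.068, 0.998]]}
top scale 0.73 [ 0.575  0.106 -0.002]
top pan_centre 0.65 [0.573 0.112 0.002]
top pan_centre 0.62 [0.621 0.11  0.058]
top key_top 0.53 [0.48  0.064 0.05 ]
top key_top 0.53 [ 0.574  0.11  -0.001]
top riser 0.82 [ 0.53  -0.154  0.002]
top mat 0.8 [ 0.539  0.309 -0.001]
top tall_bottle 0.76 [ 0.604 -0.171  0.067]
top short_bottle 0.71 [0.633 0.11  0.066]
top large_weight 0.73 [ 0.779  0.04  -0.004]
top large_weight 0.61 [0.466 0.29  0.006]
top small_weight 0.73 [0.6   0.316 0.004]
top small_weight 0.18 [0.468 0.29  0.005]
1.0
```

View pics/top0.png

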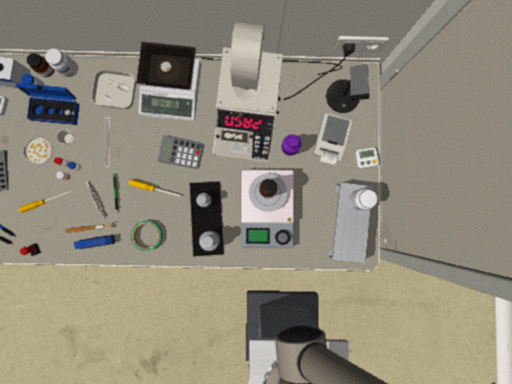

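View pics/side0.png

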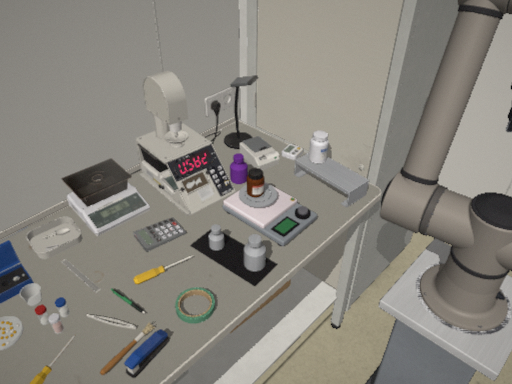

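Top view: nearest scale at (267,208), with the brown bottle on its pan at (268,188). The riser is at (351,222) with a white bottle at (366,198). The mat is at (207,219) with weights at (203,200) and (209,241).

Look-alikes:
- **Bottles:** brown (268,188) or white (366,198).
- **Weights:** steel large (209,241), purple (291,145), steel small (203,200).
- **Scales:** the nearest (267,208), against those at (170,80), (245,90) and (333,138).

My choice is the brown short bottle and the small steel weight. I'll check this in a close crop.

Run:
```python
from h import *
a=cv2.imread('pics/side0.png')[110:290,180:380]; cv2.imwrite('pics/crop1.png',cv2.resize(a,None,fx=3.3,fy=3.3,interpolation=cv2.INTER_CUBIC))
for t,z in (('riser',.064),('scale',.04),('mat',.004)):
    d=viewer.outline_of('top',t)[0]; m=d['region'].astype(np.uint8)
    cs=max(cv2.findContours(m,0,2)[0],key=cv2.contourArea)
    b=cv2.boxPoints(cv2.minAreaRect(cs)); print(t,d['score'],[np.round(ray('top',*p,z)[:2],3).tolist() for p in b])
for t,z in (('short_bottle',.143),('tall_bottle',.16),('small_weight',.07),('large_weight',.09)):
  for c in('top','side'):
    d=viewer.outline_of(c,t)[0]; ys,xs=np.nonzero(d['region']); print(t,c,round(d['score'],2),xs.min(),xs.max(),ys.min(),ys.max())
```

```text
riser 0.95 [[0.42, -0.084], [0.657, -0.107], [0.648, -0.218], [0.411, -0.193]]
scale 0.91 [[0.694, 0.196], [0.698, 0.03], [0.454, 0.026], [0.45, 0.19]]
mat 0.72 [[0.656, 0.367], [0.663, 0.262], [0.417, 0.245], [0.411, 0.349]]
short_bottle top 0.71 259 277 179 196
short_bottle side 0.76 247 265 166 196
tall_bottle top 0.56 349 377 188 209
tall_bottle side 0.72 309 328 131 163
small_weight top 0.61 197 211 193 205
small_weight side 0.69 239 276 184 207
large_weight top 0.9 200 219 231 249
large_weight side 0.88 231 246 154 182
```

View pics/crop1.png

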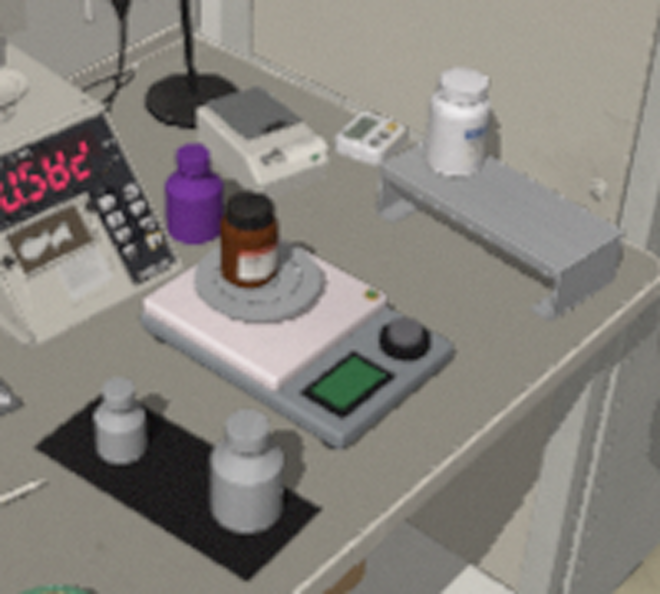

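The crop confirms it: the brown bottle on the pan is the short one, narrower and lower than the white bottle. The small steel weight is the left, far one on the mat (crop 120,420). The purple look-alike isn't involved.

```bash
python3 -m handwheel '[[1,[3,4,0.5],-2],[1,[6,8,1],-4],[1,[9,12,1.5],-6],[1,[12,16,2],-8],[1,[15,19.5,2],-10],[1,[18,23,2],-12],[1,[21,26.5,2],-14],[1,[24,30.5,2],-15],[1,[27,34,2],-15],[1,[30,38,2],-15]]' 40
python3 -m handwheel '[[1,[3,4,0],0],[1,[6,8,0],0],[1,[9,12,0],0],[1,[12,16,0],0],[1,[15,19,0],0],[1,[17,21.5,0],0],[1,[19.2,23.9,0],0],[1,[19.2,23.9,0],0],[1,[19.2,23.9,0],0]]'
python3 - <<'E'
from h import *
st=r.state(); im=viewer.get_image('wrist'); save(im,'w1.png'); print(st['tcp_pos'],st['orientation'][:,1],st['time'],viewer.calibration('wrist'))
for t in ['short_bottle','pan_centre','key_top','scale']:
    for d in viewer.tip_of('wrist',t)[:2]: print(t,round(d['score'],2),np.round(toworld('wrist',d['at'],st),4))
E
```

```text
time: 2.55
tcp_pos: [0.439, -0.1251, 0.2516]
orientation: [[1.0, 0.004, 0.001], [0.004, -1.0, -0.001], [0.001, 0.001, -1.0]]
contact_force: [0.5, -0.9, 0.8]
width: 0.0854
gripper_force: 0.0
time: 3.45
tcp_pos: [0.6297, 0.1127, 0.2506]
orientation: [[1.0, 0.005, -0.001], [0.005, -1.0, -0.001], [-0.001, 0.001, -1.0]]
contact_force: [-0.3, -1.4, 0.2]
width: 0.0856
gripper_force: 0.0
[0.6297195  0.11266679 0.25058707] [ 5.09128875e-03 -9.99986887e-01  5.51966761e-04] 3.45 {'fx': 270.2954175207073, 'fy': 270.2954175207073, 'cx': 254.48273618626126, 'cy': 195.97275107466768, 'hand_eye': array([[-1.38485416e-04,  9.56280350e-01,  2.92451488e-01,
         7.43550751e-02],
       [ 9.99998767e-01, -3.25053556e-04,  1.53641747e-03,
         8.64174799e-04],
       [ 1.56430823e-03,  2.92451340e-01, -9.56279126e-01,
        -1.42430438e-01],
       [ 0.00000000e+00,  0.00000000e+00,  0.00000000e+00,
         1.00000000e+00]])}
short_bottle 0.93 [0.6323 0.1124 0.0632]
key_top 0.94 [0.4791 0.0622 0.0514]
scale 0.88 [ 0.5753  0.1113 -0.0032]
```

View pics/w1.png

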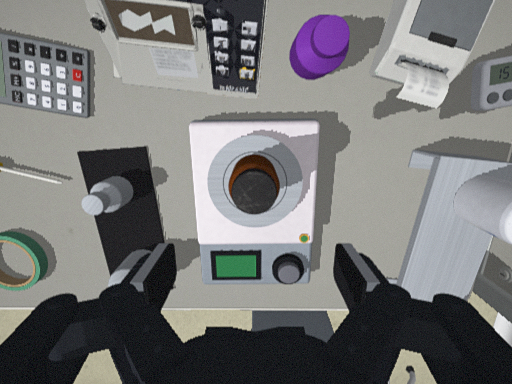

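The wrist view shows the brown bottle cap at (255,190), centred between the fingers. Its measured position agrees with the overview. Now descending, gripping and lifting.

```bash
python3 -m handwheel '[[1,[0.2,0,-4],0],[1,[0.2,0,-8],0],[1,[0.2,0,-12],0],[1,[0.2,0,-15],0],[1,[0.2,0,-16.3],0],[1,[0.2,0,-16.3],0],[0.3,[0.2,0,-16.3],0],[0,[0.2,0,-16.3],0],[-0.3,[0.2,0,-16.3],0],[-0.3,[0.2,0,-16.3],0]]' 30
python3 -m handwheel '[[-0.3,[0,0,0],0],[-0.3,[0,0,0],0],[-0.3,[0,0,0],0],[-0.3,[0,0,0],0]]'
```

```text
time: 4.7
tcp_pos: [0.6331, 0.1125, 0.0901]
orientation: [[1.0, 0.004, 0.004], [0.004, -1.0, 0.0], [0.004, -0.0, -1.0]]
contact_force: [2.5, 0.3, 3.3]
width: 0.0525
gripper_force: 33.0
time: 5.1
tcp_pos: [0.633, 0.1126, 0.0892]
orientation: [[1.0, 0.004, 0.003], [0.004, -1.0, 0.0], [0.003, -0.0, -1.0]]
contact_force: [4.4, 0.3, 6.5]
width: 0.0524
gripper_force: 33.2
```

```bash
python3 -m handwheel '[[-0.3,[0,0,0.5],0],[-0.3,[0,0,1],0],[-0.3,[0,0,2],0],[-0.3,[0,0,4],0],[-0.3,[0,0,6],0],[-0.3,[-1.5,-2.5,6],0],[-0.3,[-3.5,-6,6],-1],[-0.3,[-5.5,-9.5,6],-3],[-0.3,[-7.5,-13,6],-5],[-0.3,[-10,-16.5,6],-5]]'
python3 -m handwheel '[[-0.3,[-2,-3.5,0],0],[-0.3,[-4,-7,0],0],[-0.3,[-5.5,-9,0],0],[-0.3,[-6,-9.7,0],0],[-0.3,[-6,-9.7,0],0],[-0.3,[-6,-9.7,0],0]]'
python3 - <<'E'
from h import *
st=r.state(); im=viewer.get_image('wrist'); save(im,'w2.png'); print(st['tcp_pos'],st['contact_force'],st['width'])
for t in ['short_bottle','riser','tall_bottle']:
    for d in viewer.tip_of('wrist',t)[:2]: print(t,round(d['score'],2),np.round(toworld('wrist',d['at'],st),4))
viewer.get_image('side')
for t in ['short_bottle','riser','tall_bottle']:
    for d in viewer.tip_of('side',t)[:2]: print(t,round(d['score'],2),np.round(toworld('side',d['at'],st),4))
E
```

```text
time: 6.1
tcp_pos: [0.5309, -0.0537, 0.1486]
orientation: [[0.996, -0.084, -0.0], [-0.084, -0.996, -0.0], [-0.0, 0.0, -1.0]]
contact_force: [1.4, -0.9, -1.0]
width: 0.0529
gripper_force: 32.5
time: 6.7
tcp_pos: [0.4723, -0.1489, 0.1485]
orientation: [[0.997, -0.083, 0.0], [-0.083, -0.997, 0.0], [0.0, -0.0, -1.0]]
contact_force: [0.4, 0.0, -1.9]
width: 0.0523
gripper_force: 32.6
[ 0.47234434 -0.1489459   0.14848098] [ 0.36033991  0.04126868 -1.93740654] 0.05232090759781849
short_bottle 0.88 [ 0.4732 -0.1469  0.1186]
riser 0.57 [ 0.5346 -0.1541 -0.0055]
tall_bottle 0.59 [0.4802 0.0662 0.0522]
tall_bottle 0.57 [ 0.6015 -0.1691  0.065 ]
short_bottle 0.78 [ 0.4712 -0.1477  0.1191]
riser 0.71 [ 0.5317 -0.1554  0.    ]
riser 0.6 [0.5749 0.1145 0.0016]
tall_bottle 0.63 [ 0.6047 -0.169   0.0654]
```

View pics/w2.png

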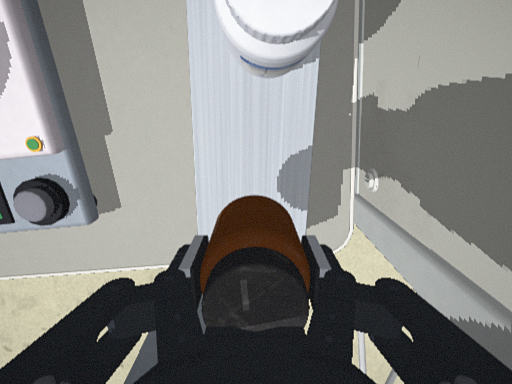

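The bottle hangs upright over the near half of the riser, centred (between its edges at columns ~200 and 310), with the white bottle clear behind it. Lowering now.

```bash
python3 -m handwheel '[[-0.3,[0,0,-2],0],[-0.3,[0,0,-4],0],[-0.3,[0,0,-4.8],0],[-0.3,[0,0,-5.1],0],[-0.3,[0,0,-5.2],0],[-0.3,[0,0,-5.2],0]]'
python3 -m handwheel '[[-0.3,[0,0,-0.1],0],[-0.3,[0,0,-0.1],0]]'
python3 -m handwheel '[[-0.3,[0,0,-0.1],0],[-0.3,[0,0,-0.1],0]]'
python3 -m handwheel '[[-0.3,[0,0,-0.1],0],[-0.3,[0,0,-0.1],0]]'
```

```text
time: 7.7
tcp_pos: [0.4724, -0.1498, 0.0969]
orientation: [[0.997, -0.083, 0.001], [-0.083, -0.997, -0.001], [0.001, 0.001, -1.0]]
contact_force: [0.2, 0.2, -0.7]
width: 0.0524
gripper_force: 32.5
time: 7.9
tcp_pos: [0.4721, -0.1497, 0.0957]
orientation: [[0.997, -0.083, 0.001], [-0.083, -0.997, -0.0], [0.001, 0.0, -1.0]]
contact_force: [-0.9, 0.1, -2.0]
width: 0.0525
gripper_force: 32.5
time: 8.1
tcp_pos: [0.4719, -0.1496, 0.0944]
orientation: [[0.997, -0.083, 0.0], [-0.083, -0.997, -0.0], [0.0, 0.0, -1.0]]
contact_force: [0.0, 0.1, -1.7]
width: 0.0525
gripper_force: 32.5
time: 8.3
tcp_pos: [0.4719, -0.1496, 0.0932]
orientation: [[0.997, -0.083, -0.0], [-0.083, -0.997, -0.0], [-0.0, 0.0, -1.0]]
contact_force: [0.4, 0.2, -2.5]
width: 0.0524
gripper_force: 32.5
```

```bash
for i in 1; do :; done; python3 -m handwheel '[[-0.3,[0,0,-0.1],0],[-0.3,[0,0,-0.1],0]]'
python3 -m handwheel '[[-0.3,[0,0,-0.1],0],[-0.3,[0,0,-0.1],0]]' | grep -E "tcp|contact"
python3 -m handwheel '[[-0.3,[0,0,-0.1],0],[-0.3,[0,0,-0.1],0]]'| grep -E "tcp|contact"
```

```text
time: 8.5
tcp_pos: [0.4719, -0.1495, 0.0922]
orientation: [[0.997, -0.083, -0.0], [-0.083, -0.997, 0.0], [-0.0, -0.0, -1.0]]
contact_force: [0.1, -0.1, -1.8]
width: 0.0525
gripper_force: 32.5
tcp_pos: [0.472, -0.1496, 0.092]
contact_force: [-2.1, 0.3, 4.5]
tcp_pos: [0.472, -0.1496, 0.0919]
contact_force: [-4.0, 3.2, 14.2]
```

```bash
python3 -m handwheel '[[-0.3,[0,0,0.1],0],[-0.2,[0,0,0.1],0],[0.2,[0,0,0.1],0],[0.6,[0,0,0.1],0],[1,[0,0,0.1],0],[1,[0,0,0.1],0],[1,[0,0,0.1],0]]'
python3 -m handwheel '[[1,[0,0,1],0],[1,[0,0,3],0],[1,[0,0,6],0],[1,[0,0,10],0],[1,[0,0,14],0],[1,[0,0,14],0]]'
python3 - <<'E'
from h import *
st=r.state(); im=viewer.get_image('wrist'); save(im,'w3.png')
for t in ['short_bottle','riser','tall_bottle']:
    for d in viewer.tip_of('wrist',t)[:2]: print(t,round(d['score'],2),np.round(toworld('wrist',d['at'],st),4))
E
```

```text
time: 9.6
tcp_pos: [0.4719, -0.1496, 0.0912]
orientation: [[0.997, -0.083, -0.0], [-0.083, -0.997, 0.0], [-0.0, -0.0, -1.0]]
contact_force: [0.1, 0.3, -0.1]
width: 0.0858
gripper_force: 0.0
time: 10.2
tcp_pos: [0.4744, -0.1507, 0.2375]
orientation: [[0.996, -0.083, 0.01], [-0.083, -0.997, -0.005], [0.011, 0.004, -1.0]]
contact_force: [-0.0, -0.3, -0.4]
width: 0.0849
gripper_force: 0.0
short_bottle 0.89 [ 0.4745 -0.1476  0.0643]
riser 0.64 [ 0.5366 -0.1539 -0.004 ]
tall_bottle 0.9 [ 0.6008 -0.1692  0.0666]
```

View pics/w3.png

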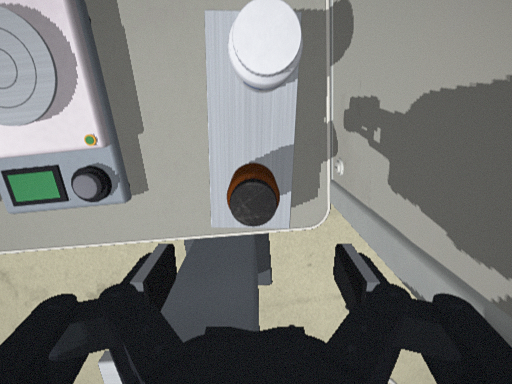

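The bottle stands upright at (253,195), beside the white bottle, and the pan is empty. Now to the key.

```bash
python3 -m handwheel '[[-1,[0.2,4.5,0],1],[-1,[0.4,9,0],3],[-1,[0.6,13.5,0],5],[-1,[0.9,18,0],5],[-1,[0.9,21,0],5],[-1,[0.9,21,0],5],[-1,[0.9,21,0],5],[-1,[0.9,21,0],5],[-1,[0.9,21,0],5]]'
python3 - <<'E'
from h import *
for k in range(2):
  st=r.state(); im=viewer.get_image('wrist'); print(st['tcp_pos'])
  for t in ['key_top','pan_centre']:
    for d in viewer.tip_of('wrist',t)[:1]: print(t,round(d['score'],2),np.round(toworld('wrist',d['at'],st),4))
st=r.state();im=viewer.get_image('wrist');save(im,'w4.png')
m=viewer.outline_of('wrist','pan_centre')
for d in m[:1]:
  m_=d['region'].astype(np.uint8); c=max(cv2.findContours(m_,0,2)[0],key=cv2.contourArea); e=cv2.fitEllipse(c); print('pan ellipse',e,ray('wrist',*e[0],.063,st),d['score'])
E
```

```text
time: 11.3
tcp_pos: [0.4809, 0.0593, 0.231]
orientation: [[1.0, 0.002, -0.001], [0.002, -1.0, -0.0], [-0.001, 0.0, -1.0]]
contact_force: [-0.2, 0.6, -0.0]
width: -0.0001
gripper_force: 0.0
[0.48088939 0.05929977 0.23096048]
key_top 0.81 [0.4845 0.062  0.05  ]
pan_centre 0.86 [0.6201 0.1154 0.0639]
[0.48097366 0.05960631 0.23124637]
key_top 0.9 [0.4786 0.0633 0.0552]
pan_centre 0.81 [0.6212 0.1142 0.0639]
pan ellipse ((203.6244354248047, 43.063201904296875), (115.77916717529297, 130.3469696044922), 165.5347137451172) [0.62402533 0.11222477 0.063     ] 0.57
```

View pics/w4.png

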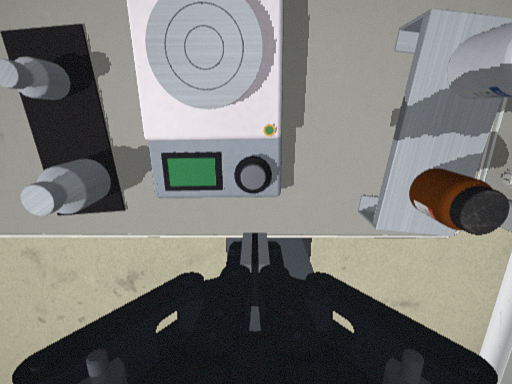

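Run:
```python
from h import *
st=r.state()
print(ray('wrist',204,47,.064,st),ray('wrist',254,174.5,.052,st),st['tcp_pos'])
im=cv2.imread('pics/top0.png')
print(ray('top',283,237.5,.05))
```

```text
[0.62017162 0.11212949 0.064     ] [0.48418221 0.06046264 0.052     ] [0.4809377  0.06023198 0.2313536 ]
[0.48015342 0.05912261 0.05      ]
```

The wrist view shows the empty pan with its ring centre at (204,47) and the key at (254,174). Together they put the key at about (0.481,0.061), straight under the tool.

```bash
python3 -m handwheel '[[-1,[0,0.1,-4],0],[-1,[0,0.1,-8],0],[-1,[0,0.1,-12],0],[-1,[0,0.1,-15],0],[-1,[0,0.1,-16.5],0],[-1,[0,0.1,-16.9],0],[-1,[0,0.1,-16.9],0],[-1,[0,0.1,-16.9],0]]' | grep -E "time|tcp|contact"
python3 -m handwheel '[[-1,[0,0,-0.2],0],[-1,[0,0,-0.4],0],[-1,[0,0,-0.4],0]]' | grep -E "tcp|contact"
python3 -m handwheel '[[-1,[0,0,-0.2],0],[-1,[0,0,-0.4],0],[-1,[0,0,-0.4],0]]' | grep -E "tcp|contact"
```

```text
time: 12.5
tcp_pos: [0.4817, 0.0614, 0.0633]
contact_force: [0.3, 0.5, -0.3]
tcp_pos: [0.481, 0.0614, 0.0585]
contact_force: [-0.3, -0.2, -0.5]
tcp_pos: [0.4807, 0.0614, 0.054]
contact_force: [0.3, -0.0, -0.1]
```

```bash
python3 -m handwheel '[[-1,[0,0,-0.2],0],[-1,[0,0,-0.4],0],[-1,[0,0,-0.4],0]]' | grep -E "tcp|contact"
python3 -m handwheel '[[-1,[0,0,-0.2],0],[-1,[0,0,-0.3],0],[-1,[0,0,-0.3],0]]' | grep -E "tcp|contact"
```

```text
tcp_pos: [0.481, 0.0614, 0.0502]
contact_force: [-0.3, 0.1, 2.7]
tcp_pos: [0.4811, 0.0614, 0.0474]
contact_force: [-0.8, -0.2, 4.0]
```

```bash
python3 -m handwheel '[[-1,[0,0,-0.1],0],[-1,[0,0,-0.2],0],[-1,[0,0,-0.2],0]]' | grep -E "tcp|contact"
python3 -m handwheel '[[-1,[0,0,-0.1],0],[-1,[0,0,-0.1],0]]' | grep -E "tcp|contact"
```

```text
tcp_pos: [0.4811, 0.0614, 0.046]
contact_force: [-2.4, -1.4, 10.1]
tcp_pos: [0.4811, 0.0614, 0.0458]
contact_force: [-5.5, -0.7, 19.2]
```

The key is at its stop (force jumped to 19 N at z = 0.046). Releasing and going to the small weight.

```bash
python3 -m handwheel '[[-1,[0,0,0.5],0],[-1,[0,0,2],0],[-1,[0,0,5],0],[-1,[0,0,9],0],[-1,[0,0,13],0],[1,[1.5,3,15],0],[1,[3,7,15],0],[1,[5,11,15],0],[1,[7,15,15],0],[1,[9,19,15],0]]' | grep -E "time|tcp|contact"
python3 -m handwheel '[[1,[1.5,3.5,0],0],[1,[2.7,6.4,0],0],[1,[2.7,6.4,0],0],[1,[2.7,6.4,0],0]]' | grep -E "time|tcp|contact|width"
python3 - <<'E'
from h import *
for k in range(2):
  st=r.state(); im=viewer.get_image('wrist'); print(st['tcp_pos'])
  for t in ['small_weight','large_weight']:
    for d in viewer.tip_of('wrist',t)[:2]: print(t,round(d['score'],2),np.round(toworld('wrist',d['at'],st),4))
save(im,'w5.png')
E
```

```text
time: 15.2
tcp_pos: [0.5712, 0.253, 0.1938]
contact_force: [0.7, -0.4, -1.1]
time: 15.6
tcp_pos: [0.5974, 0.3155, 0.1929]
contact_force: [0.4, -0.2, -1.0]
width: 0.0857
[0.59738135 0.31553474 0.19293812]
small_weight 0.89 [0.59   0.3146 0.0021]
large_weight 0.83 [0.4625 0.2905 0.003 ]
large_weight 0.42 [0.4805 0.0632 0.0535]
[0.59769975 0.31420236 0.19426724]
small_weight 0.81 [0.5905 0.3125 0.0014]
large_weight 0.67 [0.7791 0.0385 0.0035]
large_weight 0.55 [0.462  0.2898 0.0016]
```

View pics/w5.png

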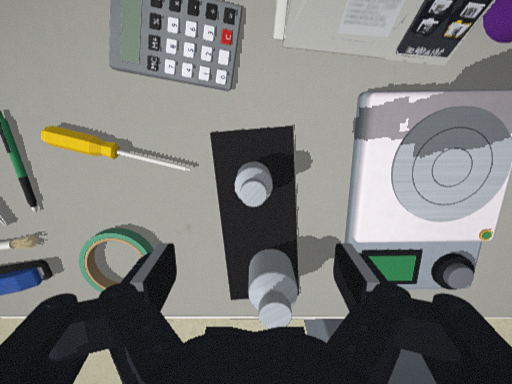

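The wrist view shows the small weight with its knob at (256,190), on the black mat. Checking by ray at knob height.

Run:
```python
from h import *
st=r.state()
print(ray('wrist',256.5,191.5,.074,st),st['tcp_pos'])
viewer.get_image('wrist')
m=viewer.outline_of('wrist','small_weight')[0]['region'];ys,xs=np.nonzero(m);print(xs.min(),xs.max(),ys.min(),ys.max(),ray('wrist',(xs.min()+xs.max())/2,190,.04,st),ray('wrist',255,ys.max(),.074,st),ray('wrist',253,ys.min(),.04,st))
for t in ['side']:
  viewer.get_image(t)
  for d in viewer.tip_of(t,'small_weight')[:1]: print(np.round(toworld(t,d['at']),4))
```

```text
[0.59661352 0.31192567 0.074     ] [0.59797254 0.31442596 0.19476827]
235 272 162 205 [0.58860962 0.31512107 0.04      ] [0.58215983 0.31339942 0.074     ] [0.62080916 0.31572501 0.04      ]
[0.5964 0.3139 0.0044]
```

```bash
python3 -m handwheel '[[1,[-0.1,-0.1,-4],0],[1,[-0.1,-0.1,-8],0],[1,[-0.1,-0.1,-12],0],[1,[-0.1,-0.1,-15],0],[1,[-0.1,-0.1,-17],0],[1,[-0.1,-0.1,-18],0],[1,[-0.1,-0.1,-18.4],0],[1,[-0.1,-0.1,-18.4],0],[0.3,[-0.1,-0.1,-18.4],0],[-0.2,[-0.1,-0.1,-18.4],0]]' 30 | grep -E "time|tcp|contact|width"
python3 -m handwheel '[[-0.5,[0,0,0],0],[-0.5,[0,0,0],0],[-0.5,[0,0,0],0],[-0.5,[0,0,0],0],[-0.5,[0,0,0],0]]'
```

```text
time: 17.1
tcp_pos: [0.5977, 0.3147, 0.0118]
contact_force: [-0.4, -0.7, -0.2]
width: 0.0592
time: 17.6
tcp_pos: [0.5975, 0.3147, 0.0116]
orientation: [[1.0, 0.004, 0.002], [0.004, -1.0, 0.001], [0.002, -0.001, -1.0]]
contact_force: [-0.4, -0.5, 6.0]
width: 0.0427
gripper_force: 31.1
```

```bash
python3 -m handwheel '[[-0.5,[0,0,0.5],0],[-0.5,[0,0,2],0],[-0.5,[0,0,5],0],[-0.5,[0,0,8],0],[-0.5,[0,0,11.5],0],[-0.5,[0.3,-3,11.5],0],[-0.5,[0.8,-7,11.5],0],[-0.5,[1.3,-11,11.5],0],[-0.5,[1.8,-15,11.5],0],[-0.5,[2.2,-18,11.5],0]]'| grep -E "time|tcp|contact|width"
python3 -m handwheel '[[-0.5,[0.1,-1.5,0],0],[-0.5,[0.2,-2.2,0],0],[-0.5,[0.2,-2.2,0],0],[-0.5,[0.2,-2.2,0],0],[-0.5,[0.2,-2.2,0],0]]'
python3 - <<'E'
from h import *
st=r.state(); im=viewer.get_image('wrist'); save(im,'w6.png')
for c in ('wrist','side','top'):
  if c!='wrist': viewer.get_image(c)
  for t in ['small_weight','pan_centre']:
    for d in viewer.tip_of(c,t)[:2]: print(c,t,round(d['score'],2),np.round(toworld(c,d['at'],st),4))
E
```

```text
time: 18.6
tcp_pos: [0.619, 0.132, 0.1262]
contact_force: [0.5, 1.1, -2.5]
width: 0.0432
time: 19.1
tcp_pos: [0.6207, 0.114, 0.1253]
orientation: [[1.0, 0.006, -0.0], [0.006, -1.0, 0.0], [-0.0, -0.0, -1.0]]
contact_force: [-0.9, 0.7, -2.2]
width: 0.0432
gripper_force: 31.1
wrist small_weight 0.66 [0.6172 0.1113 0.1129]
wrist pan_centre 0.67 [0.6177 0.114  0.0634]
side small_weight 0.56 [0.6197 0.1165 0.1221]
side pan_centre 0.73 [0.6188 0.1126 0.0651]
top small_weight 0.59 [0.4831 0.0611 0.0465]
top pan_centre 0.79 [0.6174 0.1122 0.0622]
```

View pics/w6.png

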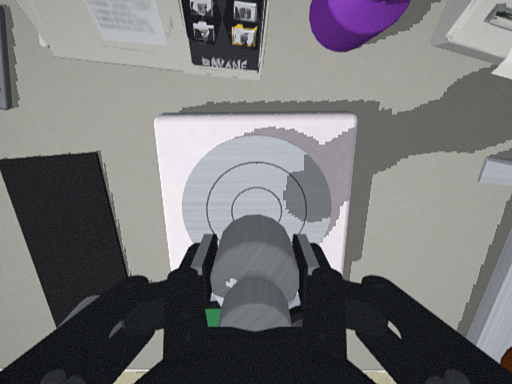

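The weight hangs upright between the fingers. The engraved rings are centred at about column 257, with the inner ring's top at row 187.

Run:
```python
from h import *
st=r.state()
for u,v in ((257,187),(257,161),(257,135),(232,209),(283,209),(207,209),(307,209)): print(u,v,np.round(ray('wrist',u,v,.064,st),4))
print(st['tcp_pos'])
```

```text
257 187 [0.6403 0.1101 0.064 ]
257 161 [0.6607 0.1102 0.064 ]
257 135 [0.68   0.1104 0.064 ]
232 209 [0.622 0.13  0.064]
283 209 [0.6222 0.0892 0.064 ]
207 209 [0.6219 0.15   0.064 ]
307 209 [0.6223 0.07   0.064 ]
[0.62093627 0.11253473 0.12533739]
```

```bash
python3 -m handwheel '[[-0.5,[0,-0.1,-1.5],0],[-0.5,[0,-0.1,-3],0],[-0.5,[0,-0.1,-4],0],[-0.5,[0,-0.1,-4.6],0],[-0.5,[0,-0.1,-5],0],[-0.5,[0,-0.1,-5.1],0],[-0.5,[0,-0.1,-5.1],0],[-0.5,[0,-0.1,-5.1],0]]'| grep -E "time|tcp|contact|width"
python3 -m handwheel '[[-0.5,[0,0,-0.1],0],[-0.5,[0,0,-0.2],0],[-0.5,[0,0,-0.2],0]]'| grep -E "time|tcp|contact|width"
python3 -m handwheel '[[-0.5,[0,0,-0.1],0],[-0.5,[0,0,-0.1],0],[-0.5,[0,0,-0.1],0]]'| grep -E "time|tcp|contact|width"
```

```text
time: 20.35
tcp_pos: [0.6213, 0.1115, 0.0749]
contact_force: [-0.4, -0.4, -2.2]
width: 0.043
time: 20.65
tcp_pos: [0.6209, 0.1114, 0.0723]
contact_force: [1.3, -1.1, -2.5]
width: 0.0433
time: 20.95
tcp_pos: [0.621, 0.1114, 0.0714]
contact_force: [0.5, -0.7, -1.7]
width: 0.043
```

```bash
python3 -m handwheel '[[-0.5,[0,0,-0.1],0],[-0.5,[0,0,-0.1],0],[-0.5,[0,0,-0.1],0]]'| grep -E "tcp|contact"
python3 -m handwheel '[[-0.5,[0,0,-0.1],0],[-0.5,[0,0,-0.1],0],[-0.5,[0,0,-0.1],0]]'| grep -E "tcp|contact"
```

```text
tcp_pos: [0.621, 0.1114, 0.0706]
contact_force: [-0.6, -0.3, 0.7]
tcp_pos: [0.621, 0.1114, 0.0696]
contact_force: [-1.4, -0.3, 2.7]
```

Seated on the sprung pan. I'll raise 1 mm so the pan carries just the weight, then let go.

```bash
python3 -m handwheel '[[-0.5,[0,0,0.1],0],[-0.4,[0,0,0.1],0],[-0.2,[0,0,0.1],0],[0.1,[0,0,0.1],0],[0.4,[0,0,0.1],0],[0.7,[0,0,0.1],0],[1,[0,0,0.1],0],[1,[0,0,0.1],0],[1,[0,0,0.1],0]]'
python3 -m handwheel '[[1,[0,0,1],0],[1,[0,0,3],0],[1,[0,0,6],0],[1,[0,0,10],0],[-1,[-3,-1,13],0],[-1,[-7,-2.5,14],0],[-1,[-11,-4,14],0],[-1,[-14,-5.1,14],0],[-1,[-14,-5.1,14],0],[-1,[-14,-5.1,14],0]]'
python3 - <<'E'
from h import *
st=r.state(); im=viewer.get_image('wrist'); save(im,'w7.png'); print(st['tcp_pos'],st['width'])
for t in ['small_weight','pan_centre','key_top','short_bottle']:
    for d in viewer.tip_of('wrist',t)[:1]: print(t,round(d['score'],2),np.round(toworld('wrist',d['at'],st),4))
E
```

```text
time: 22.45
tcp_pos: [0.6209, 0.1114, 0.0703]
orientation: [[1.0, 0.004, -0.0], [0.004, -1.0, -0.0], [-0.0, 0.0, -1.0]]
contact_force: [0.0, -0.5, 0.0]
width: 0.0853
gripper_force: 0.0
time: 23.45
tcp_pos: [0.4815, 0.0603, 0.2116]
orientation: [[1.0, 0.003, 0.003], [0.003, -1.0, -0.0], [0.003, 0.0, -1.0]]
contact_force: [0.1, 0.1, -0.2]
width: -0.0
gripper_force: 0.0
[0.48145435 0.06031577 0.21159215] -3.443154631771407e-05
small_weight 0.78 [0.6193 0.1097 0.0595]
key_top 0.82 [0.4813 0.0626 0.0547]
short_bottle 0.59 [ 0.4754 -0.149   0.0626]
```

View pics/w7.png

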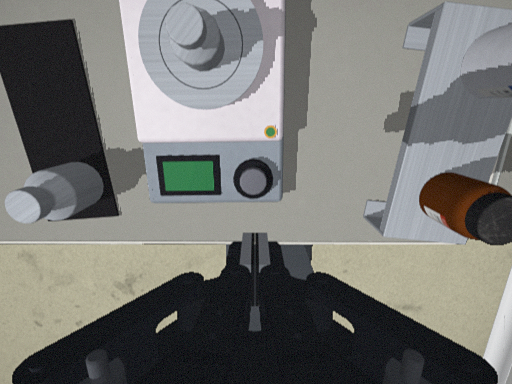

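The weight stands upright at (200,45), concentric with the 80 mm ring (columns 159–243). The robot is above the key, so I press it again.

```bash
python3 -m handwheel '[[-1,[0,0.1,-4],0],[-1,[0,0.1,-8],0],[-1,[0,0.1,-11],0],[-1,[0,0.1,-13.5],0],[-1,[0,0.1,-14.7],0],[-1,[0,0.1,-15.2],0],[-1,[0,0.1,-15.5],0],[-1,[0,0.1,-15.5],0]]' | grep -E "time|tcp|contact"
python3 -m handwheel '[[-1,[0,0,-0.2],0],[-1,[0,0,-0.4],0],[-1,[0,0,-0.6],0],[-1,[0,0,-0.8],0],[-1,[0,0,-0.8],0]]' | grep -E "tcp|contact"
python3 -m handwheel '[[-1,[0,0,-0.1],0],[-1,[0,0,-0.2],0],[-1,[0,0,-0.2],0]]' | grep -E "tcp|contact"
```

```text
time: 24.5
tcp_pos: [0.4814, 0.0615, 0.0555]
contact_force: [0.4, 0.5, 0.6]
tcp_pos: [0.4815, 0.0614, 0.0476]
contact_force: [1.2, 0.1, 4.3]
tcp_pos: [0.4815, 0.0614, 0.046]
contact_force: [0.7, 0.4, 9.2]
```

```bash
python3 -m handwheel '[[-1,[0,0,-0.1],0],[-1,[0,0,-0.1],0],[-1,[0,0,-0.1],0]]' | grep -E "tcp|contact"
python3 -m handwheel '[[-1,[0,0,0.5],0],[-1,[0,0,2],0],[-1,[0,0,5],0],[-1,[0,0,9],0],[-1,[0,0,13],0],[-1,[0,0,17],0],[-1,[0,0,17],0],[-1,[0,0,17],0]]' | grep -E "time|tcp|contact"
python3 - <<'E'
from h import *
st=r.state(); im=viewer.get_image('wrist'); save(im,'w8.png')
for c in ('wrist','side'):
  if c!='wrist': viewer.get_image(c)
  for t in ['small_weight','pan_centre','short_bottle','tall_bottle','large_weight']:
    for d in viewer.tip_of(c,t)[:1]: print(c,t,round(d['score'],2),np.round(toworld(c,d['at'],st),4))
E
```

```text
tcp_pos: [0.4815, 0.0614, 0.0458]
contact_force: [-2.3, -0.3, 17.9]
time: 26.4
tcp_pos: [0.4807, 0.0614, 0.2143]
contact_force: [0.2, -0.4, -0.6]
wrist small_weight 0.66 [0.6156 0.1096 0.0614]
wrist short_bottle 0.72 [ 0.4726 -0.1477  0.0627]
wrist tall_bottle 0.94 [ 0.5998 -0.1657  0.0697]
wrist large_weight 0.66 [ 0.474  -0.1488  0.0654]
side small_weight 0.56 [0.6229 0.1091 0.0646]
side pan_centre 0.76 [0.6219 0.1134 0.0644]
side short_bottle 0.6 [ 0.4735 -0.1493  0.0615]
side tall_bottle 0.66 [ 0.6051 -0.173   0.0627]
side large_weight 0.9 [0.4646 0.2885 0.0041]
```

View pics/w8.png

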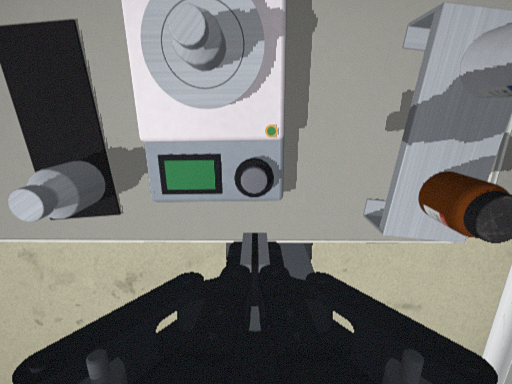

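The weight still stands centred on the pan at (203,42), the bottles and the large weight are in place, and the arm touches nothing. Handing in.

```bash
python3 -c "
from plant import r
print(r.finish_job())"
```

```text
the job is handed in; nothing more can be done
None
```

The job is handed in: the short bottle is on the riser beside the tall one, the empty scale was zeroed, the small weight stands centred on the pan, and the key was pressed fully a second time; no verdict came back.

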